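# Show the apprentice the scraper and the shavings bin

## Task

Show the apprentice how to clear up: first press down the raised near lip of the tipped walnut shavings bin until the bin stands level on its stop, then point straight down at the middle of the blade of the broad, fan-shaped boxwood scraper, fingertips about three centimetres above it, and hold there for two seconds. Last, point straight down in the same way at the middle of the bin's open mouth, fingertips about three centimetres above its rim, and finish there, still pointing. Do not touch any of the scrapers or pick anything up, and leave everything but the bin where it lies.

Things in the scene. Friction and masses are not known exactly. Their poses are not given: they have to be found in the camera images.
- bin (a joint): tilt of the shavings bin about its brass pins, rad: 0 = level, mouth straight up, resting on its hard stop; grows as the bin tips away from the robot, its near lip rising (up to 0.7; starts at about 0.35 to 0.6). Stiff: it stays where it is left, and 3 to 6 N down on the lip turns it.
- bin_stand: fixed walnut cradle of the bin: base board 160 x 212, 15 thick, two posts 150 high at y = +-94; origin under the middle of the base; x points away from the lip side, y along the pins, z up. The bin between the posts is an open walnut box, 120 (x) x 150 (y) x 110 high, walls 8, its rim 165 above the table when level. The bin itself cannot be lifted out.
- bin_pivot (a point): middle of the pin axis, 125 above the table; axes as the cradle's. The bin turns about its y axis.
- bin_lip (a point): pressing point on the top of the bin's near lip, a flat walnut ledge level with the rim, 110 wide (along y), sticking out 41 beyond the bin's near wall, 8 thick. It moves with the bin: in the bin's own axes it lies 82 towards the lip side (-x) of the pivot and 40 above it, on the middle of the ledge's width. Its axes turn with the bin, z out of the mouth.
- bin_mouth (a point): middle of the bin's open mouth, in the plane of its rim, 40 above the pivot when level; moves with the bin, z out of the mouth.
- fan_scraper: THE BROAD SCRAPER: boxwood scraper lying flat, 130 long, same wood as the other two, straight handle 16 wide and 12 thick on the body's -x side, blade on its +x side; origin on the underside, about mid-length; x runs from handle to blade, z up. The blade is a fan that widens from 22 to 58 at its end, 46 long, 8 thick.
- fan_blade (a point): middle of the fan-shaped blade's upper face, 43 from the body's origin along x and 8 above the table; z up.
- narrow_scraper: bystander: boxwood scraper lying flat, 130 long, same wood as the other two, straight handle 16 wide and 12 thick on the body's -x side, blade on its +x side; origin on the underside, about mid-length; x runs from handle to blade, z up. Its blade is a straight strip 18 wide.
- round_scraper: bystander: boxwood scraper lying flat, 130 long, same wood as the other two, straight handle 16 wide and 12 thick on the body's -x side, blade on its +x side; origin on the underside, about mid-length; x runs from handle to blade, z up. Its blade is a disc 42 across.
- cup: bystander: green celadon cup, 70 across, 70 high, upright; origin under its middle.
- baren: bystander: round bamboo baren, 120 across, 28 high over its grip bar; origin under its middle.
- clamp_block: bystander: iron clamp block 70 x 45 x 47 high with two bolt heads; origin under its middle.
- whetstone: bystander: whetstone on a wooden base, 58 x 130 x 30 high; origin under its middle.
- brush: bystander: wooden-backed bristle brush, back up, 40 x 120 x 36 high; origin under its middle.
- ink_pot: bystander: small lidded ink pot, 36 across, 45 high; origin under its middle.
Mind the look-alikes: they are no part of the job. What is shaped like the fan_scraper but blue is not meant.

How it is judged:
By the outcome, as a careful person would: the job done as asked, in the order asked, and still so for the second after the job is handed in, with the robot touching nothing.
It also fails if it takes over 56 s, if anything falls off the work surface, if the arm or the gripper's body presses on something with over 40 N, if the wrist force passes 120 N, or if a joint passes its speed limit or range.

## Robot

A 6-joint arm with a two-finger parallel gripper is mounted at the origin on the work surface. World frame = base frame: x ahead of the robot, y to its left, z up, the work surface at z = 0. Lengths are in m, angles in degrees, forces in N, time in s.
With the tool pointing down it reaches from about 0.25 to 0.725 m from the base axis. Payload 9.7 kg.
Tool frame: the origin (TCP) lies between the finger pads, 19 mm behind the fingertips; this is the grasp point; z points along the fingers, y is the line along which they close (so a half turn about z gives the same grasp; the last joint's range is limited). The gripper opens to 85 mm and grips with 20 to 120 N. Pads are 22 mm wide; open, the fingers measure 114 mm over their backs; the gripper's body (76 mm by 85 mm) begins 54 mm behind the grasp point. The pads swing forward as they close: fully open they stand 13 mm farther back than shut.
Start: joints at [66.234, 4.979, 10.078, 95.1, 0, 90], TCP at [0.222, 0.503, 0.25] pointing down, gripper open.
Joint ranges: [-179.16, 179.16], [-48.56, 103.87], [-65.8, 70.77], [-126.05, 130.52], [-82.76, 87.17], [-180, 180]. Speed limits (degrees/s): [127.2, 127.2, 147.25, 180, 180, 180].

## Interface

Orientations are given as [roll, pitch, yaw] about the fixed x, y, z axes, in that order (R = Rz(yaw) Ry(pitch) Rx(roll)).
In Python, from workcell import * gives the robot as it stands.
- The arm moves only by the tool servo_tool, never from a script. Its argument "moves" is a list of rows, each a list of 4 numbers: the shift along the world's x, y, z in parts of the range, where 1.0 means 500 mm, then the turn about the world's z in shares of 4 rad (1.0 is 4 rad). A call has 1 to 20 rows; each row is the pose to reach, as a shift and turn from the pose commanded when the call began; what a row does not reach only later rows make up. A row lasts 1/12 s, in which the tool goes at most 41.7 mm and 7.16 degrees, less where a joint would pass 70% of its speed; a pose out of reach is approached as far as the arm can. No shift or turn number may pass 1 either way. A call with a gripper value outside its range is refused whole. "claw" is the closure, from 0 (fully open) to 1 (shut), set as the call begins (left out, the last holds). The fingers move at their own pace and stop on an object; "force" is the grip in N (left out, the last holds). Time passes only in rows, so rows that repeat a pose let the fingers close. It gives the time, the measured TCP pose, the force, the opening and the grip force at its end, in the units of the state.
- get_obs(): the state, without advancing time (a new reading comes with each control period).
- camera(name): name is "scene" or "top" or "wrist"; returns the picture (480x640x3 uint8, red, green, blue); there is no depth.
- get_calibration(name): a dict with "fx", "fy", "cx", "cy" (pixels), "rvec" (rotation vector, rad) and "tvec" (3), from world to camera coordinates, as OpenCV has them; the wrist camera has in their place "tool_from_camera" (4x4, takes a point from camera to tool coordinates, whose origin is the TCP and whose axes are the flange's). Camera axes: x right, y down, z forward; pixel columns grow to the right and rows downward; lengths in m; the calibration is good to about 2 mm. A picture is of the moment at which its call begins: read the wrist's pose just before it. get_calibration takes no time and is no camera call.
- job_done(): hands the job in; it is judged then, once.
The state is a dict: "time": time; "q": joint angles; "qd": joint speeds; "joint_efforts": joint torques, N m; "ee_pos": TCP position; "tcp_rot": TCP orientation; "wrist_force": force on the tool from outside, world axes, zero at the start; "torque": the same for the moment, N m; "opening": finger opening in m; "grasp_force": force on a finger pad.
Only numpy, scipy, OpenCV 4.12 (cv2) and the standard library are available. Lean on these libraries where they do the work, as an engineer would, in place of code of your own. Each camera call takes 0.05 s, during which the arm holds its last target. There are 200 camera calls.

## Working session

There is one attempt and no reset: what is moved stays moved. The work goes in short steps, Python scripts to look and compute and a tool call to move; the robot and the scene stay as the last step left them, time stands still between calls to the robot, and variables do not carry over. Pictures are saved under pics/ and viewed, at most 10 in all, crops included, and the job is handed in when it is done.

Besides the shell and the picture viewer there is one more tool, called after "Request:" by a JSON object that holds its "name" and its "arguments", one argument or row to a line. servo_tool: Moves the arm, as the interface text tells. Its arguments: {"type":"object","properties":{"moves":{"type":"array","items":{"type":"array","items":{"type":"number"}}},"claw":{"type":"number"},"force":{"type":"number"}},"required":["moves"]}

```bash
mkdir -p pics
cat > h.py <<'E'
from workcell import *
import numpy as np, cv2
def save(n,f):
    im=camera(n); cv2.imwrite(f'pics/{f}.png',im[:,:,::-1]); return im
def K(c): return np.array([[c['fx'],0,c['cx']],[0,c['fy'],c['cy']],[0,0,1.]])
def ray(n,uv):
    c=get_calibration(n); R=cv2.Rodrigues(np.array(c['rvec'],float))[0]; t=np.array(c['tvec'],float).ravel()
    d=R.T@np.linalg.inv(K(c))@np.array([*uv,1.]); return -R.T@t,d
def onz(n,uv,z):
    o,d=ray(n,uv); return o+d*(z-o[2])/d[2]
def tri(uvs):
    A=np.zeros((3,3));b=np.zeros(3);L=[]
    for n,uv in uvs:
        o,d=ray(n,uv); d/=np.linalg.norm(d); P=np.eye(3)-np.outer(d,d); A+=P;b+=P@o; L.append((P,o))
    x=np.linalg.solve(A,b); return x,[np.linalg.norm(P@(x-o)) for P,o in L]
def proj(n,p):
    c=get_calibration(n); return cv2.projectPoints(np.array(p,float).reshape(-1,3),np.array(c['rvec'],float),np.array(c['tvec'],float),K(c),None)[0][:,0]
E
python3 - <<'E'
from h import *
save('scene','s0');save('top','t0')
o=get_obs();print(o['time'],o['ee_pos'],o['tcp_rot'],o['opening'])
for n in('scene','top'):print(n,ray(n,(320,240)))
E
```

```text
0.1 [0.22157709 0.50318805 0.24936394] [-1.79931828e+02 -8.85004415e-04  1.56233283e+02] 0.08562493154189593
scene (array([0.96209471, 0.64583882, 1.2007976 ]), array([-0.30090974, -0.50748451, -0.8074498 ]))
top (array([ 0.38973919, -0.02078049,  1.12875365]), array([ 0.14112651,  0.01377597, -0.98991862]))
```

View pics/s0.png

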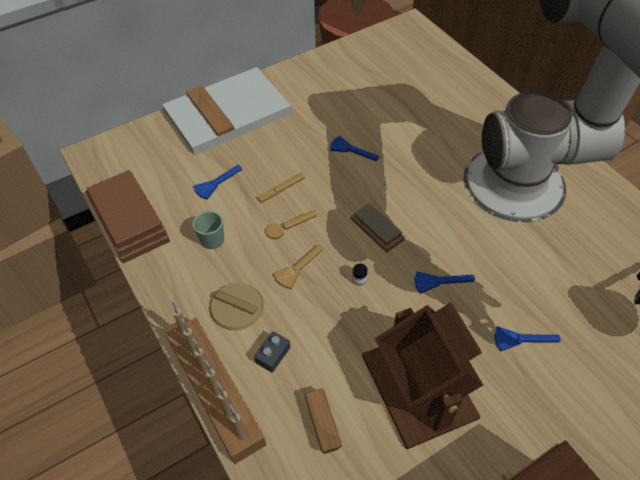

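View pics/t0.png

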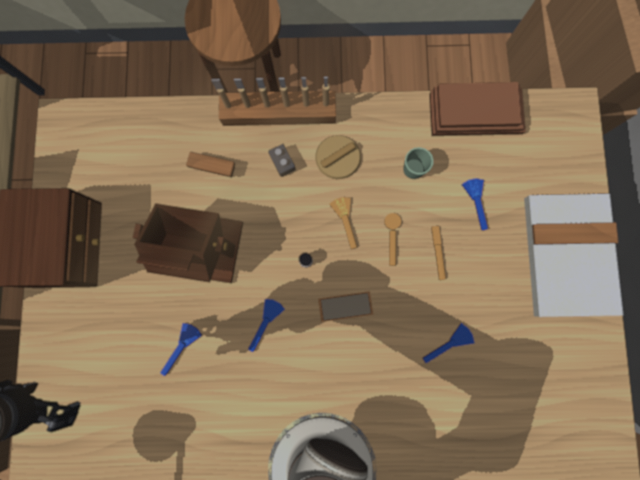

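The scene picture shows the boxwood fan at about (288,274) and the bin at about (425,370). The top picture shows the fan at (343,207) and the bin at (190,243). I'll enlarge both.

Run:
```python
import cv2
s=cv2.imread('pics/s0.png');t=cv2.imread('pics/t0.png')
a=cv2.resize(s[295:455,350:490],None,fx=3.7,fy=3.7,interpolation=2)[:592,:518]
b=cv2.resize(t[195:290,125:255],None,fx=6,fy=6,interpolation=2)
cv2.imwrite('pics/cs.png',a);cv2.imwrite('pics/ct.png',b)
from h import *
for n,uv in(('top',(343,207)),('scene',(288,274))):print(onz(n,uv,.008))
```

```text
[ 0.63382146 -0.0654711   0.008     ]
[ 0.63001805 -0.06140924  0.008     ]
```

View pics/cs.png

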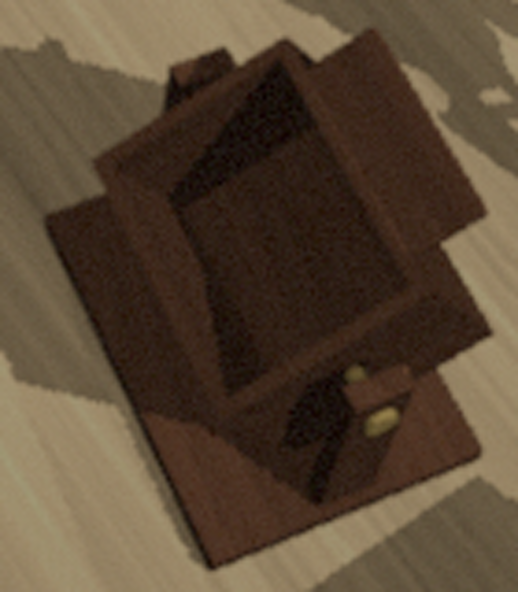

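View pics/ct.png

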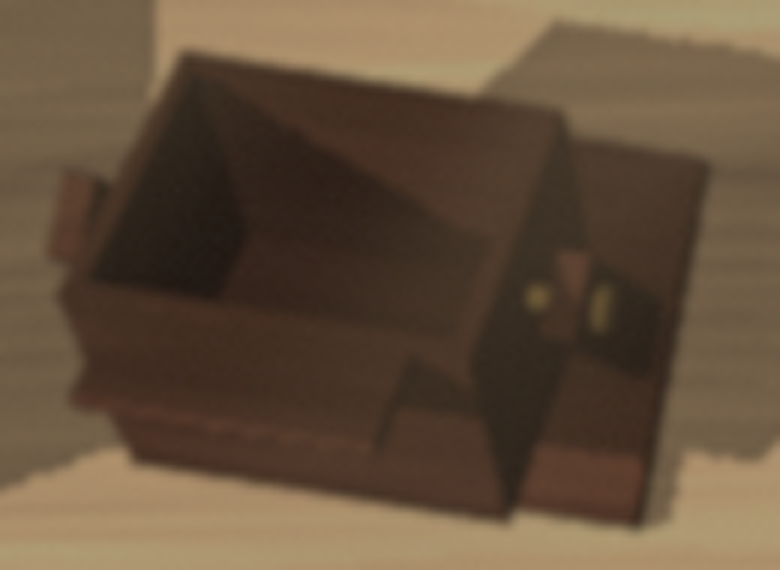

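Both crops show the bin. The lip is on the robot's side, its outer corners at scene crop (370,30) and (485,215) and top crop (72,405) and (378,448). I'll fit the bin model to the corners.

```bash
cat > fit.py <<'E'
from h import *
from scipy.optimize import least_squares
def bin_pts(p,B,C):
    x,y,w,t=p; c,s=np.cos(w),np.sin(w); R=np.array([[c,-s,0],[s,c,0],[0,0,1]])
    T=np.array([[np.cos(t),0,np.sin(t)],[0,1,0],[-np.sin(t),0,np.cos(t)]])
    a=(T@np.array(B).T).T+[0,0,.125] if len(B) else np.zeros((0,3))
    return np.vstack([a,np.array(C).reshape(-1,3)])@R.T+[x,y,0]
r=.06;q=.075
OB={'top':([(185,52),(562,108),(68,283),(470,368),(72,403),(378,448)],[(710,162),(645,525),(575,265)]),
 'scene':([(95,162),(225,408),(285,40),(418,290),(370,30),(486,214)],[(48,215),(210,568),(480,458),(380,388),(205,62)])}
BB={n:[(r,q,.04),(r,-q,.04),(-r,q,.04),(-r,-q,.04),(-.101,.055,.04),(-.101,-.055,.04)] for n in('top',)}
BB['scene']=[(r,-q,.04),(r,q,.04),(-r,-q,.04),(-r,q,.04),(-.101,-.055,.04),(-.101,.055,.04)]
CC={'top':[(.08,-.106,.015),(-.08,-.106,0),(0,-.094,.15)],'scene':[(.08,-.106,.015),(.08,.106,0),(-.08,.106,.015),(0,.094,.15),(0,-.094,.15)]}
off={'top':(6,125,195),'scene':(3.7,350,295)}
def res(p,ns=('top','scene')):
    o=[]
    for n in ns:
        k,u,v=off[n]; px=np.array(OB[n][0]+OB[n][1],float)/k+[u,v]
        o.append(proj(n,bin_pts(p,BB[n],CC[n]))-px)
    return np.vstack(o)
if __name__=='__main__':
    np.set_printoptions(precision=4,suppress=True)
    for ns in(('top','scene'),('top',),('scene',)):
        f=least_squares(lambda p:res(p,ns).ravel(),[.55,.27,-.1,.45],loss='soft_l1'); print(ns,f.x,f.cost)
        if len(ns)==2:
            print(res(f.x).round(1).tolist())
            for t in(f.x[3],0): print(bin_pts([*f.x[:3],t],[(-.082,0,.04),(0,0,.04),(-.101,0,.04)],[]))
E
python3 fit.py
```

```text
('top', 'scene') [ 0.5404  0.3104 -0.1771  0.513 ] 32.76501339384053
[[-1.3, -0.5], [-0.2, 0.3], [-2.8, 2.2], [-1.0, -0.9], [-2.1, -0.7], [-1.3, 0.2], [-1.3, -0.8], [-1.1, 1.4], [-2.3, 5.1], [-1.8, -1.4], [-1.7, 2.6], [-0.5, -2.1], [3.7, -0.2], [0.2, -2.6], [-0.4, -1.7], [-1.9, -1.1], [-1.0, 0.8], [0.6, -3.1], [-0.9, -1.4], [-1.1, -0.0]]
[[0.4894 0.3196 0.2001]
 [0.5598 0.307  0.1599]
 [0.4731 0.3225 0.2094]]
[[0.4597 0.3249 0.165 ]
 [0.5404 0.3104 0.165 ]
 [0.441  0.3282 0.165 ]]
('top',) [ 0.5416  0.3071 -0.1765  0.4964] 8.85888472223685
('scene',) [ 0.5395  0.3132 -0.1893  0.5594] 12.338303844791655
```

The fit is consistent: tilt is about 0.51 rad and the lip is at (0.489, 0.320, 0.200). I'll shut the claw, turn it to line up with the bin and move above the lip.

Units first: shifts go in shares of 500 mm and turns go in shares of 4 rad. So 26.3 cm / 50 = 0.526, 25.5 cm / 50 = 0.51, 0.6 rad / 4 = 0.15.

Request:
{"name": "servo_tool", "arguments": {
  "moves": [
    [0.02, -0.02, 0.02, 0.0125],
    [0.06, -0.04, 0.04, 0.025],
    [0.11, -0.08, 0.05, 0.05],
    [0.16, -0.11, 0.06, 0.075],
    [0.21, -0.15, 0.06, 0.1],
    [0.26, -0.18, 0.06, 0.125],
    [0.31, -0.22, 0.06, 0.15],
    [0.36, -0.25, 0.06, 0.15],
    [0.4, -0.28, 0.06, 0.15],
    [0.44, -0.31, 0.06, 0.15],
    [0.48, -0.33, 0.06, 0.15],
    [0.51, -0.35, 0.06, 0.15],
    [0.526, -0.364, 0.06, 0.15],
    [0.526, -0.364, 0.06, 0.15],
    [0.526, -0.364, 0.06, 0.15],
    [0.526, -0.364, 0.06, 0.15]
  ],
  "claw": 1
}}

```text
time: 1.43
ee_pos: [0.484, 0.3218, 0.28]
tcp_rot: [180.0, -0.0, -169.4]
wrist_force: [0.8, 0.5, -0.2]
opening: 0.0
grasp_force: 0.0
```

Run:
```python
from h import *
o=get_obs();print(o['time'],o['ee_pos'],o['tcp_rot'],o['wrist_force'],o['opening'])
a=save('scene','s1');w=save('wrist','w1')
print(get_calibration('wrist')['tool_from_camera'])
t=cv2.imread('pics/t0.png');s=cv2.imread('pics/s0.png')
A=cv2.resize(a[280:440,350:510,::-1],(480,480),interpolation=2)
F=cv2.resize(t[190:255,320:370],(300,390),interpolation=2);G=cv2.resize(s[235:295,265:330],(390,360),interpolation=2)
c=np.zeros((600,780,3),np.uint8);c[:390,:300]=F;c[:360,310:700]=G
cv2.imwrite('pics/fan.png',c)
W=np.hstack([A[:,:480],cv2.resize(w[:,:,::-1],(320,240),interpolation=3).repeat(1,0) if 0 else np.vstack([cv2.resize(w[:,:,::-1],(320,240),interpolation=3),np.zeros((240,320,3),np.uint8)])])
cv2.imwrite('pics/m1.png',W)
```

```text
1.4333 [0.48395314 0.32182458 0.28001327] [ 1.79991039e+02 -1.67934605e-02 -1.69362013e+02] [ 0.75900838  0.4757093  -0.24577507] 8.486481238694351e-06
[[-4.61426717e-04 -9.63947207e-01 -2.66093158e-01  6.88973680e-02]
 [ 9.99999317e-01 -7.30641577e-04  9.12738636e-04 -1.22522143e-03]
 [-1.07425058e-03 -2.66092555e-01  9.63946886e-01 -1.23399311e-01]
 [ 0.00000000e+00  0.00000000e+00  0.00000000e+00  1.00000000e+00]]
```

View pics/m1.png

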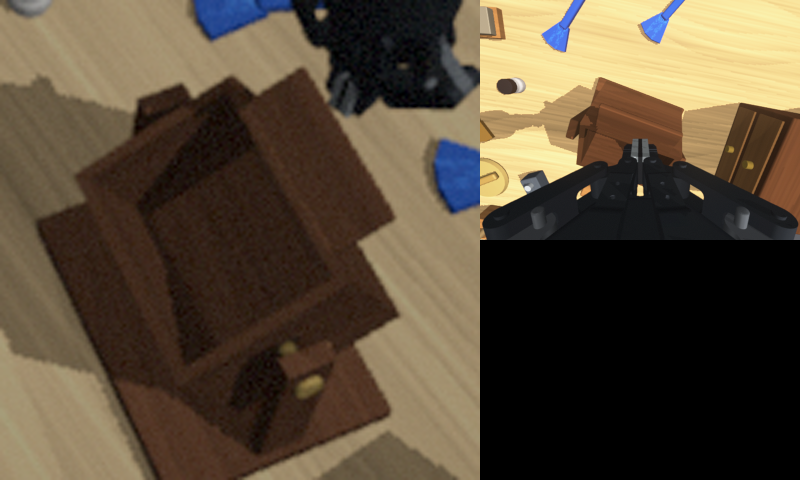

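View pics/fan.png

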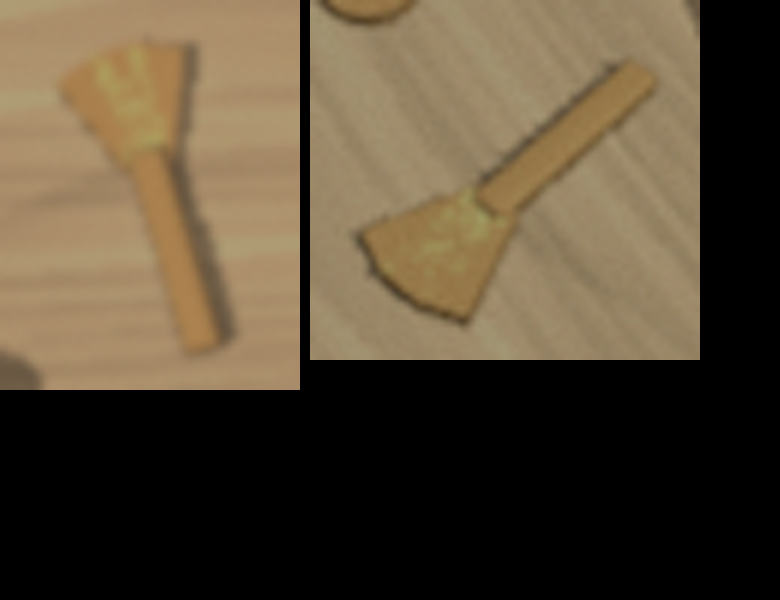

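The scene crop shows the closed fingers above the lip's near side. The wrist view (right half) has the lip's outer corners at about (236,156) and (406,216) full size. Fan blade middle: top (342.5,205.8), scene (288,276.7). I'll check the fit against the wrist view and triangulate the fan.

```bash
cat >> h.py <<'E'
from scipy.spatial.transform import Rotation as Ro
def wproj(P,pos,rot):
    c=get_calibration('wrist'); T=np.eye(4); T[:3,:3]=Ro.from_euler('xyz',rot,degrees=True).as_matrix(); T[:3,3]=pos
    M=np.linalg.inv(T@np.array(c['tool_from_camera'])); X=np.array(P).reshape(-1,3)@M[:3,:3].T+M[:3,3]
    u=X@K(c).T; return u[:,:2]/u[:,2:]
E
python3 - <<'E'
from fit import *
o=get_obs();p=[.5404,.3104,-.1771,.513]
B=[(-.101,.055,.04),(-.101,-.055,.04),(-.06,-.055,.04),(-.06,-.075,.04)]
for q in (p,[.5395,.3132,-.19,.559],[.5416,.3071,-.1765,.496]): print(wproj(bin_pts(q,B,[]),o['ee_pos'],o['tcp_rot']).round().tolist())
print(wproj(np.array(o['ee_pos'])-[0,0,.019],o['ee_pos'],o['tcp_rot']))
print(tri([('top',(342.5,205.8)),('scene',(288,276.7))]))
for n,uv in(('top',(342.5,205.8)),('scene',(288,276.7))):print(onz(n,uv,.008))
for t in(.513,.4,.3,.2,.1,0):print(t,bin_pts([*p[:3],t],[(-.082,0,.04)],[]).round(4))
E
```

```text
[[408.0, 275.0], [239.0, 214.0], [230.0, 257.0], [201.0, 246.0]]
[[412.0, 284.0], [242.0, 220.0], [233.0, 260.0], [205.0, 249.0]]
[[403.0, 274.0], [234.0, 212.0], [226.0, 256.0], [197.0, 246.0]]
[[322.34620464 299.11032111]]
(array([ 0.6349877 , -0.06166972,  0.00229709]), [np.float64(0.004227833084347951), np.float64(0.004227833084348082)])
[ 0.63698533 -0.06426391  0.008     ]
[ 0.63369287 -0.05507069  0.008     ]
0.513 [[0.4894 0.3195 0.2001]]
0.4 [[0.4814 0.321  0.1938]]
0.3 [[0.4749 0.3221 0.1874]]
0.2 [[0.4691 0.3232 0.1805]]
0.1 [[0.464  0.3241 0.173 ]]
0 [[0.4597 0.3248 0.165 ]]
```

Run:
```python
from fit import *
o=get_obs();p=[.5404,.3104,-.1771,.513]
im=cv2.imread('pics/w1.png');r=.06;q=.075
def poly(B,C,col):
    u=wproj(bin_pts(p,B,C),o['ee_pos'],o['tcp_rot']); cv2.polylines(im,[u.round().astype(int)],True,col,1)
poly([(-.101,.055,.04),(-.101,-.055,.04),(-.06,-.055,.04),(-.06,.055,.04)],[],(0,255,0))
poly([(-r,q,.04),(-r,-q,.04),(r,-q,.04),(r,q,.04)],[],(255,255,0))
poly([],[(-.08,.106,.015),(-.08,-.106,.015),(.08,-.106,.015),(.08,.106,.015)],(0,0,255))
cv2.imwrite('pics/w1c.png',cv2.resize(im[100:400,120:460],None,fx=2,fy=2,interpolation=2)[:600])
```

```text
(no output)
```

View pics/w1c.png

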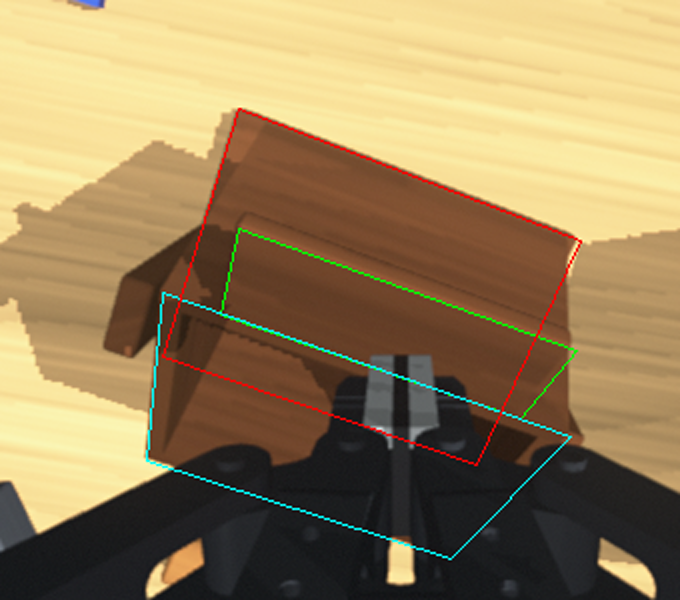

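The fit overlays the wrist view very well, so I'll press the lip down along its arc.

Scaled: -9.4 cm / 50 = -0.188, -2.4 cm / 50 = -0.048.

Request:
{"name": "servo_tool", "arguments": {
  "moves": [
    [0.006, -0.002, -0.03, 0],
    [0.008, -0.002, -0.06, 0],
    [0.008, -0.002, -0.08, 0],
    [0.008, -0.002, -0.094, 0],
    [0.008, -0.002, -0.104, 0],
    [0.006, -0.002, -0.112, 0],
    [0.002, -0.002, -0.12, 0],
    [-0.004, 0, -0.128, 0],
    [-0.01, 0, -0.136, 0],
    [-0.016, 0.002, -0.144, 0],
    [-0.022, 0.002, -0.15, 0],
    [-0.028, 0.002, -0.158, 0],
    [-0.034, 0.004, -0.166, 0],
    [-0.04, 0.004, -0.174, 0],
    [-0.044, 0.006, -0.182, 0],
    [-0.046, 0.006, -0.186, 0],
    [-0.048, 0.006, -0.188, 0],
    [-0.048, 0.006, -0.188, 0]
  ]
}}

```text
time: 3.03
ee_pos: [0.4604, 0.3243, 0.1856]
tcp_rot: [-180.0, -0.0, -169.4]
wrist_force: [0.0, -0.1, 0.3]
opening: -0.0002
grasp_force: 0.0
```

Scaled: -0.2 cm / 50 = -0.004, -0.15 cm / 50 = -0.003.

Request:
{"name": "servo_tool", "arguments": {
  "moves": [
    [0, 0, -0.001, 0],
    [0, 0, -0.002, 0],
    [0, 0, -0.002, 0],
    [0, 0, -0.003, 0],
    [0, 0, -0.004, 0],
    [0, 0, -0.004, 0]
  ]
}}

```text
time: 3.53
ee_pos: [0.4605, 0.3245, 0.1841]
tcp_rot: [180.0, -0.0, -169.4]
wrist_force: [-2.5, -0.9, 4.5]
opening: -0.0001
grasp_force: 1.7
```

Scaled: -0.2 cm / 50 = -0.004, -0.15 cm / 50 = -0.003.

Request:
{"name": "servo_tool", "arguments": {
  "moves": [
    [0, 0, -0.001, 0],
    [0, 0, -0.002, 0],
    [0, 0, -0.003, 0],
    [0, 0, -0.004, 0],
    [0, 0, -0.004, 0]
  ]
}}

```text
time: 3.95
ee_pos: [0.4606, 0.3245, 0.1837]
tcp_rot: [179.9, 0.1, -169.4]
wrist_force: [-7.1, -1.9, 14.1]
opening: 0.0
grasp_force: 7.1
```

The force went well past the turning force with the fingertip at 0.165 m, so the bin is on its stop. I'll push slightly more, then lift.

Scaled: -0.1 cm / 50 = -0.002.

Request:
{"name": "servo_tool", "arguments": {
  "moves": [
    [0, 0, -0.002, 0],
    [0, 0, -0.002, 0],
    [0, 0, -0.002, 0]
  ]
}}

```text
time: 4.2
ee_pos: [0.4606, 0.3245, 0.1836]
tcp_rot: [179.9, 0.1, -169.4]
wrist_force: [-8.6, -3.6, 19.5]
opening: -0.0006
grasp_force: 10.1
```

Scaled: 8 cm / 50 = 0.16, 5 cm / 50 = 0.1.

Request:
{"name": "servo_tool", "arguments": {
  "moves": [
    [0, 0, 0.006, 0],
    [0, 0, 0.02, 0],
    [0, 0, 0.05, 0],
    [0, 0, 0.1, 0],
    [0, 0, 0.16, 0],
    [0, 0, 0.16, 0],
    [0, 0, 0.16, 0]
  ]
}}

```text
time: 4.78
ee_pos: [0.4614, 0.3247, 0.2625]
tcp_rot: [179.9, 0.2, -169.4]
wrist_force: [-0.5, 0.5, -0.6]
opening: -0.0001
grasp_force: 0.0
```

Run:
```python
from fit import *
o=get_obs();print(o['time'],o['ee_pos'],o['wrist_force'])
p=[.5404,.3104,-.1771,0];r=.06;q=.075
w=save('wrist','w2');s=save('scene','s2')
L=[(-.101,.055,.04),(-.101,-.055,.04),(-.06,-.055,.04),(-.06,.055,.04)];M=[(-r,q,.04),(-r,-q,.04),(r,-q,.04),(r,q,.04)]
iw=cv2.imread('pics/w2.png');iz=cv2.resize(cv2.imread('pics/s2.png')[280:440,340:500],None,fx=3,fy=3,interpolation=2)
for X,c in((L,(0,255,0)),(M,(255,255,0))):
    P=bin_pts(p,X,[]);cv2.polylines(iw,[wproj(P,o['ee_pos'],o['tcp_rot']).round().astype(int)],True,c,1)
    cv2.polylines(iz,[((proj('scene',P)-[340,280])*3).round().astype(int)],True,c,1)
iw=iw[60:460,150:470]
out=np.zeros((480,800,3),np.uint8);out[:,:480]=iz;out[:400,480:]=iw
cv2.imwrite('pics/m2.png',out)
```

```text
4.7833 [0.46144089 0.32469713 0.26254734] [-0.54504624  0.47181784 -0.58206718]
```

View pics/m2.png

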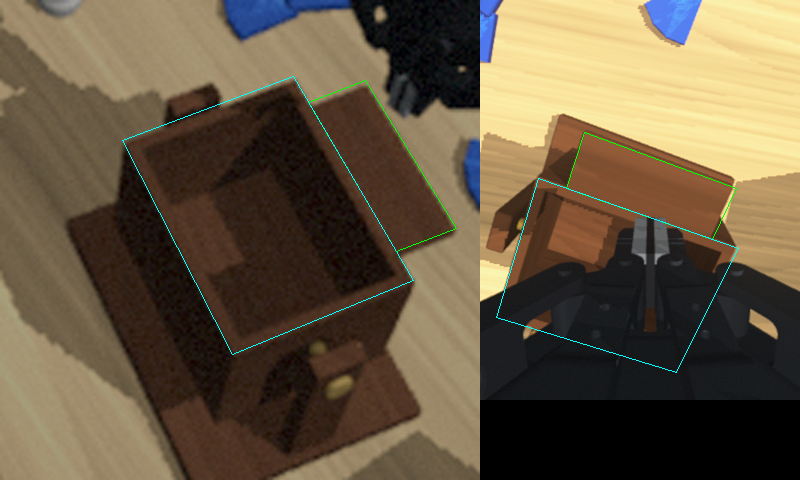

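The bin stands level, and the level model overlays both views. Next I'll go over the fan blade.

Scaled: -38.6 cm / 50 = -0.772, 17.4 cm / 50 = 0.348.

Request:
{"name": "servo_tool", "arguments": {
  "moves": [
    [0.01, -0.02, 0, 0],
    [0.026, -0.06, 0, 0],
    [0.048, -0.11, 0, 0],
    [0.072, -0.16, 0, 0],
    [0.1, -0.22, 0, 0],
    [0.126, -0.28, 0, 0],
    [0.154, -0.34, 0, 0],
    [0.18, -0.4, 0, 0],
    [0.208, -0.46, 0, 0],
    [0.234, -0.52, 0, 0],
    [0.26, -0.58, -0.02, 0],
    [0.284, -0.63, -0.05, 0],
    [0.308, -0.68, -0.09, 0],
    [0.324, -0.72, -0.13, 0],
    [0.338, -0.75, -0.17, 0],
    [0.346, -0.764, -0.21, 0],
    [0.348, -0.772, -0.22, 0],
    [0.348, -0.772, -0.22, 0],
    [0.348, -0.772, -0.22, 0],
    [0.348, -0.772, -0.22, 0]
  ]
}}

```text
time: 6.55
ee_pos: [0.6348, -0.0613, 0.1525]
tcp_rot: [-180.0, 0.1, -169.4]
wrist_force: [0.4, 0.4, -1.4]
opening: 0.0002
grasp_force: 0.0
```

Run:
```python
from fit import *
o=get_obs();print(o['time'],o['ee_pos'],o['wrist_force'])
save('wrist','w3');im=cv2.imread('pics/w3.png')
for z in (.008,):
    u=wproj([.635,-.061,z],o['ee_pos'],o['tcp_rot'])[0];print(u);cv2.drawMarker(im,tuple(u.round().astype(int).tolist()),(0,0,255),0,12,1)
cv2.imwrite('pics/w3c.png',im)
```

```text
6.55 [ 0.63481496 -0.06128584  0.15245948] [ 0.42987111  0.39223454 -1.36706474]
[321.52154305 231.90091317]
```

View pics/w3c.png

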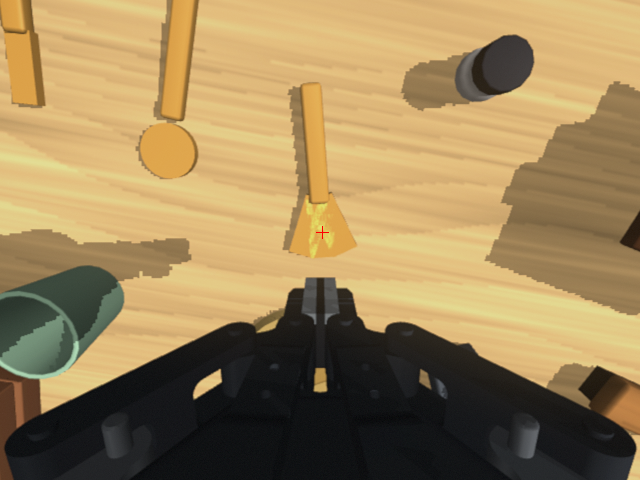

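The wrist view shows the blade from row 197 to 256 around column 321, and my mark at (321.5,232) is within 3 mm of its middle. I'll descend and hold.

Request:
{"name": "servo_tool", "arguments": {
  "moves": [
    [0, 0, -0.02, 0],
    [0, 0, -0.05, 0],
    [-0.002, 0, -0.09, 0],
    [-0.004, 0, -0.13, 0],
    [-0.004, 0, -0.16, 0],
    [-0.004, 0, -0.18, 0],
    [-0.004, 0, -0.19, 0],
    [-0.004, 0, -0.19, 0],
    [-0.004, 0, -0.19, 0],
    [-0.004, 0, -0.19, 0],
    [-0.004, 0, -0.19, 0],
    [-0.004, 0, -0.19, 0],
    [-0.004, 0, -0.19, 0],
    [-0.004, 0, -0.19, 0],
    [-0.004, 0, -0.19, 0],
    [-0.004, 0, -0.19, 0],
    [-0.004, 0, -0.19, 0],
    [-0.004, 0, -0.19, 0],
    [-0.004, 0, -0.19, 0],
    [-0.004, 0, -0.19, 0]
  ]
}}

```text
time: 8.27
ee_pos: [0.6326, -0.0617, 0.056]
tcp_rot: [180.0, -0.0, -169.4]
wrist_force: [0.8, 0.4, 0.6]
opening: 0.0
grasp_force: 0.0
```

Request:
{"name": "servo_tool", "arguments": {
  "moves": [
    [0, 0, 0, 0],
    [0, 0, 0, 0],
    [0, 0, 0, 0],
    [0, 0, 0, 0],
    [0, 0, 0, 0],
    [0, 0, 0, 0],
    [0, 0, 0, 0],
    [0, 0, 0, 0],
    [0, 0, 0, 0],
    [0, 0, 0, 0],
    [0, 0, 0, 0],
    [0, 0, 0, 0],
    [0, 0, 0, 0],
    [0, 0, 0, 0],
    [0, 0, 0, 0],
    [0, 0, 0, 0],
    [0, 0, 0, 0],
    [0, 0, 0, 0],
    [0, 0, 0, 0],
    [0, 0, 0, 0]
  ]
}}

```text
time: 9.93
ee_pos: [0.6326, -0.0617, 0.056]
tcp_rot: [-180.0, -0.0, -169.4]
wrist_force: [0.6, -0.0, -0.1]
opening: -0.0002
grasp_force: 0.0
```

Held for about 2.5 s. Now I'll go up and over to the bin's mouth.

Scaled: 37.2 cm / 50 = 0.744, -9.2 cm / 50 = -0.184.

Request:
{"name": "servo_tool", "arguments": {
  "moves": [
    [0, 0, 0.03, 0],
    [0, 0, 0.08, 0],
    [0, 0, 0.14, 0],
    [0, 0, 0.21, 0],
    [0, 0, 0.28, 0],
    [0, 0.01, 0.35, 0],
    [-0.01, 0.04, 0.4, 0],
    [-0.02, 0.09, 0.42, 0],
    [-0.038, 0.15, 0.43, 0],
    [-0.054, 0.22, 0.43, 0],
    [-0.072, 0.29, 0.43, 0],
    [-0.088, 0.36, 0.43, 0],
    [-0.106, 0.43, 0.43, 0],
    [-0.124, 0.5, 0.43, 0],
    [-0.14, 0.57, 0.43, 0],
    [-0.158, 0.64, 0.43, 0],
    [-0.172, 0.7, 0.43, 0],
    [-0.18, 0.73, 0.426, 0],
    [-0.184, 0.744, 0.41, 0],
    [-0.184, 0.744, 0.4, 0]
  ]
}}

```text
time: 11.6
ee_pos: [0.5403, 0.3113, 0.2548]
tcp_rot: [-180.0, -0.0, -169.3]
wrist_force: [-0.4, -0.8, -0.2]
opening: 0.0
grasp_force: 0.0
```

Scaled: -4.2 cm / 50 = -0.084, -4 cm / 50 = -0.08.

Request:
{"name": "servo_tool", "arguments": {
  "moves": [
    [0, 0, -0.016, 0],
    [0, 0, -0.036, 0],
    [0, 0, -0.056, 0],
    [0, 0, -0.072, 0],
    [0, 0, -0.08, 0],
    [0, 0, -0.084, 0],
    [0, 0, -0.084, 0],
    [0, 0, -0.084, 0],
    [0, 0, -0.084, 0],
    [0, 0, -0.084, 0]
  ]
}}

```text
time: 12.43
ee_pos: [0.5408, 0.3105, 0.2145]
tcp_rot: [180.0, 0.0, -169.4]
wrist_force: [-1.1, -0.1, 0.2]
opening: -0.0001
grasp_force: 0.0
```

Run:
```python
from fit import *
o=get_obs();print(o['time'],o['ee_pos'],o['tcp_rot'],o['wrist_force'])
im=save('scene','s3');im=cv2.imread('pics/s3.png')
u=proj('scene',[np.array(o['ee_pos'])-[0,0,.019],[.5404,.3104,.165]]);print(u)
t=save('top','t3')
a=cv2.resize(im[200:440,260:520],(520,480));b=t[150:350,120:400,::-1]
out=np.zeros((480,800,3),np.uint8);out[:,:520]=a;out[:200,520:]=b
cv2.imwrite('pics/m3.png',out)
```

```text
12.4333 [0.54078941 0.31050756 0.21452305] [ 1.79982809e+02  4.43502470e-02 -1.69380305e+02] [-1.09746938 -0.13480596  0.16742773]
[[429.99233249 341.9257897 ]
 [427.99651344 349.44624875]]
```

View pics/m3.png

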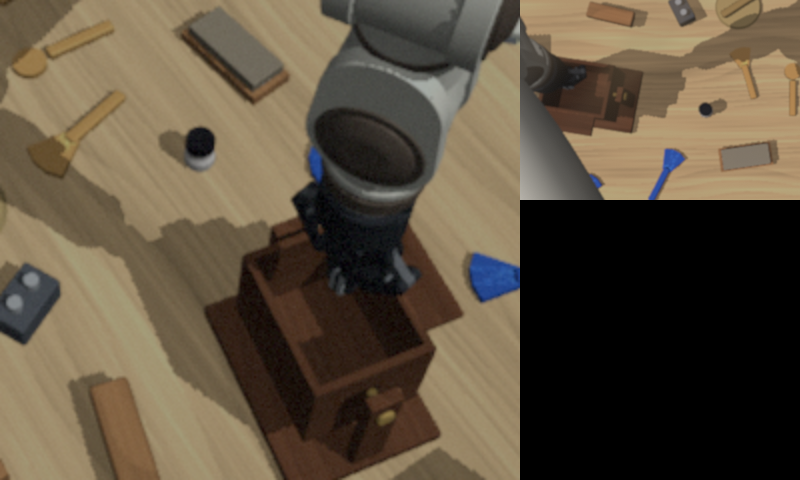

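The fingertips stand above the middle of the level bin's mouth, at crop (345,290). The scraper and the bystanders in view lie where they were. I'll hand in.

Request:
{"name": "servo_tool", "arguments": {
  "moves": [
    [0, 0, 0, 0],
    [0, 0, 0, 0],
    [0, 0, 0, 0],
    [0, 0, 0, 0],
    [0, 0, 0, 0],
    [0, 0, 0, 0],
    [0, 0, 0, 0],
    [0, 0, 0, 0],
    [0, 0, 0, 0],
    [0, 0, 0, 0],
    [0, 0, 0, 0],
    [0, 0, 0, 0]
  ]
}}

```text
time: 13.53
ee_pos: [0.5406, 0.3104, 0.214]
tcp_rot: [-180.0, -0.0, -169.4]
wrist_force: [0.4, 0.1, -0.3]
opening: -0.0002
grasp_force: 0.0
```

```bash
python3 -c "
from workcell import *
print(job_done())"
```

```text
the job is handed in; nothing more can be done
None
```

The job is handed in at about 13.5 s: I pressed the bin level on its stop, pointed 3 cm above the middle of the boxwood fan blade for about 2.5 s, and finished pointing 3 cm above the middle of the bin's mouth, touching nothing but the lip.

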